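# Mount the step-wedge post in the sprung post holder of the X-ray sensor test stand

### The arm

A 6-joint arm with a two-finger parallel gripper is mounted at the origin on the work surface. World frame = base frame: x ahead of the robot, y to its left, z up, the work surface at z = 0. Lengths are in m, angles in rad, forces in N, time in s.
With the tool pointing down it reaches from about 0.3 to 0.875 m from the base axis. Payload 6.4 kg.
Tool frame: the origin (TCP) lies between the finger pads; the fingertips stand 11 mm ahead of it and the grasp point (between the pads) lies 8 mm behind it (tip_reach is the distance from the TCP to the fingertips, in m); z points along the fingers, y is the direction in which the jaws open and shut (so a half turn about z gives the same grasp; the last joint's range is limited). The gripper opens to 88 mm and grips with 3 to 60 N. Pads are 18 mm wide; open, the fingers measure 123 mm over their backs; the gripper's body (75 mm by 187 mm) begins 45 mm behind the grasp point.
Start: joints at [-1.483, 0.181, 1.607, -0, 1.354, -0.206], TCP at [0.167, -0.55, 0.226] pointing down, gripper open.
Joint ranges: [-2.99, 2.99], [-0.89, 2.07], [0.3, 2.58], [-1.14, 4.28], [0, 2.63], [-3.12, 3.12]. Speed limits (rad/s): [2.57, 2.57, 3.01, 3.14, 3.14, 3.14].

### API

Orientations are given as a rotation vector (axis times angle).
In Python, from station import * gives the robot as it stands.
- The arm moves only by the shell command python3 -m inch 'ROWS' [FORCE]. ROWS is text: rows parted by semicolons, each of 7 numbers parted by spaces: the shift along the tool's x, y, z in mm, then the turn, a rotation vector about the tool's x, y, z in rad, then the closure, from 0 (fully open) to 1 (shut). In form: tx ty tz rx ry rz hand; .... A call has 1 to 12 rows; each row is the pose to reach, as a shift and turn from the pose commanded when the call began, along the tool's axes at that moment; what a row does not reach only later rows make up. A row lasts 1/8 s, in which the tool goes at most 62.5 mm and 10.7 degrees, less where a joint would pass 70% of its speed; a pose out of reach is approached as far as the arm can. A call with a gripper value outside its range is refused whole. The fingers move at their own pace and stop on an object; FORCE is the grip in N (left out, the last holds). Time passes only in rows, so rows that repeat a pose let the fingers close. It gives the time, the measured TCP pose, the force and the opening at its end, in the units of the state.
- read_state(): the state, without advancing time (a new reading comes with each control period).
- grab_frame(name): name is "scene" or "side" or "wrist"; returns a dict with "img" (480x640x3 uint8, red, green, blue), "z_map" (480x640 float32, m along the optical axis (not along the pixel's ray), 0 where there is no reading), "fx", "fy", "cx", "cy" (pixels), "rvec" (rotation vector, rad) and "tvec" (3), from world to camera coordinates, as OpenCV has them. Camera axes: x right, y down, z forward; pixel columns grow to the right and rows downward; lengths in m; the calibration is good to about 2 mm. The wrist camera is an equidistant fisheye: a pixel r from the principal point sees the ray r / f radians off the axis. A picture is of the moment at which its call begins.
- sign_off(): hands the job in, once; it reports no verdict.
Trained networks look in a picture, given as the dict that the camera call returned (one of the last four; its "shot" number tells which), for a name from the list of things; names that differ only in an ending like _2 or _b are one class to them, and where a whole thing is asked for, a point or a joint stands for the part that bears it (a point fixed in the world has none). Each returns a list of dicts, best first, with "score" (0 to 1); they miss things now and then, are a little off and sometimes report something else, mostly with a low value. They report only what shows in the picture. A call takes as long as a camera call. They do not tell look-alikes from the thing itself.
- silhouettes(name, picture): "pixels" (480x640 bool, what is visible of it) and "bbox" ([left, top, right, bottom] in pixels, round what is visible of it).
- tip_of(name, picture): "point" ([column, row] in pixels: a listed point, or the origin of a listed thing).
The state is a dict: "time": time; "joints": joint angles; "qd": joint speeds; "tau": joint torques, N m; "tool_pos": TCP position; "tcp_rot": TCP orientation; "force": force on the tool from outside, world axes, zero at the start; "wrist_torque": the same for the moment, N m; "width": finger opening in m.
Only numpy, scipy, OpenCV 4.12 (cv2) and the standard library are available. Lean on these libraries where they do the work, as an engineer would, in place of code of your own. Each camera call takes 0.05 s, during which the arm holds its last target. There are 200 camera calls.

### The job

Lift the post with the stepped aluminium wedge out of the white rack and slide its rod down into the bore of the post holder, past the side spring plunger, gently pressing until its foot is fully home on the hidden seat at the bottom. The wedge's broad faces must end parallel to the plunger's axis (either way round). Let go and leave it standing there; do not ram it, and leave the other two posts in their places in the rack.

Things in the scene. Friction and masses are not known exactly. Their poses are not given: they have to be found in the camera images.
- post_wedge: Test post, 110 to 225 g: steel rod 12 mm diameter, 64 mm long, foot tapered to 5 mm over its last 7 mm; then a collar 22 mm diameter, 5 mm thick; a 9 mm neck; an aluminium step wedge from 82 to 122 mm above the foot, 36 mm wide (own y). Broad faces look along own +x and -x. Origin at the middle of the foot, z up. Starts upright in one of the rack holes, collar on the rack.
- wedge_foot (a point): Middle of the wedge post's foot, the same point as its origin.
- wedge_grip (a point): Middle of the wedge's thickest step, on the post's axis 94 mm above the foot: the place to grip, fingers closing along the post's own x. Thickness along x: 16 mm from 82 to 106 mm above the foot, 11 mm up to 114, 6 mm up to 122.
- post_disc: Another post in the rack, topped by a flat round aluminium disc 34 mm diameter, 12 mm thick, top 96 mm above the foot. Not to be moved. Below the collar it has the same steel rod as the wedge post. Origin at the middle of the rod's foot, z up along the rod.
- post_ball: Another post in the rack, topped by an aluminium ball 24 mm diameter, top 106 mm above the foot. Not to be moved. Below the collar it has the same steel rod as the wedge post. Origin at the middle of the rod's foot, z up along the rod.
- rack: White plastic rack fixed to the table: a plate 64 mm (x) by 206 mm (y), 10 mm thick, its top 80 mm above the table, on end walls, with three loose through holes 14 mm diameter in a row along own y, 75 mm apart, the middle one at the rack's centre. Origin under its centre, on the table.
- holder: Post holder, fixed: square aluminium block 36 by 36 mm, 70 mm tall, on a dark base plate 100 by 105 mm, 8 mm thick. A vertical bore opens in the middle of its top. The spring plunger sticks out of its -y side, its axis along the holder's own y, 54 mm above the table, reaching 42 mm from the bore's axis. Origin under the block's centre, on the table, z up. Push with under 25 N.
- bore (a point): Centre of the bore's mouth, on the holder's top face, 70 mm above the table. Bore 13.5 mm diameter with a 2 mm chamfer.
- plunger (a joint): How far the side plunger is pressed back, 0 to 0.006 m. At 0 its 8 mm ball nose, 16 mm below the bore's mouth, reaches 3.8 mm into the bore; spring 7 N plus 2 N per mm. The rod presses it back by about 1 to 3 mm. Riding over it takes a downward push of 4 to 15 N, sliding on 0 to 6 N, before the seat is met.
- seat (a joint): How far the sprung pad at the bottom of the bore is pressed down, 0 to 0.0025 m, its hard stop: fully home. Light spring, 1.3 N plus 0.6 N per mm, then the push rises steeply. Out of sight, its height is set anew each time: free top 38 to 58 mm below the bore's mouth (collar then ends 3 to 24 mm above it). The plunger's grip keeps the released rod down.
Not all that is in view belongs to the job. Leave any pink look-alike of the holder alone.

How it is judged:
On the way, in this order (a step that is already met when the one before it is completed fails the run):
1. the wedge post is lifted out of the rack, its foot above the rack's top (height (world z) of wedge_foot above 0.083 m), for 0.1 s.
2. its rod stands in the holder's bore with the plunger riding on it (horizontal distance between wedge_foot and bore below 0.003 m and angle between the z axis of post_wedge and the z axis of holder, either way round below 0.07 rad and height (world z) of wedge_foot below 0.054 m and value of joint plunger above 0.0005 m), for 0.1 s.
At the end, for the whole second after the job is handed in: The wedge post rests in the bore (foot within 3 mm of its axis, leaning under 0.07 rad), the plunger pressed back over 0.5 mm by it, the seat pad pressed down over 1.8 of its 2.5 mm, the broad faces within 0.2 rad of parallel to the plunger's axis (horizontal distance between wedge_foot and bore below 0.003 m and angle between the z axis of post_wedge and the z axis of holder, either way round below 0.07 rad and value of joint seat above 0.0018 m and value of joint plunger above 0.0005 m and angle between the y axis of post_wedge and the y axis of holder, either way round below 0.2 rad and linear speed of post_wedge below 0.01 m/s); the robot touches nothing.
It fails at once if the post is rammed: the contacts between post and holder add up to over 45 N (the plunger's pinch is some 20 N of it, so a push of about 30 N) (contact force between post_wedge and holder above 45 N).
It fails at once if the disc post is taken out of place (moved over 20 mm) (distance of post_disc from where it was at the start of the episode above 0.02 m).
It fails at once if the ball post is taken out of place (moved over 20 mm) (distance of post_ball from where it was at the start of the episode above 0.02 m).
It also fails if it takes over 64 s, if anything falls off the work surface, if the arm or the gripper's body presses on something with over 40 N, if the wrist force passes 120 N, or if a joint passes its speed limit or range.

## Working session

There is one attempt and no reset: what is moved stays moved. The work goes in short steps, Python scripts to look and compute and a shell command to move; the robot and the scene stay as the last step left them, time stands still between calls to the robot, and variables do not carry over. Pictures are saved under pics/ and viewed, about 8 in all and at most 12, crops included, and the job is handed in when it is done.

```bash
mkdir -p pics
cat > h.py <<'E'
from station import *
import numpy as np, cv2
from scipy.spatial.transform import Rotation as R
def world(f,pix,z=None):
    # pix Nx2 (col,row), z depth array -> world
    p=np.asarray(pix,float).reshape(-1,2)
    ray=np.c_[(p[:,0]-f["cx"])/f["fx"],(p[:,1]-f["cy"])/f["fy"],np.ones(len(p))]
    Rm=R.from_rotvec(f["rvec"]).as_matrix()
    if z is None: return ray@Rm, -Rm.T@np.asarray(f["tvec"])
    return (ray*np.asarray(z)[:,None]-np.asarray(f["tvec"]))@Rm
def atz(f,pix,h):
    d,c=world(f,pix); return c+d*((h-c[2])/d[:,2])[:,None]
def cloud(f,m):
    m=m&(f["z_map"]>0); r,c=np.nonzero(m); return world(f,np.c_[c,r],f["z_map"][r,c])
E
python3 - <<'E'
from h import *
for n in("scene","side"):
    f=grab_frame(n); cv2.imwrite(f"pics/{n}0.png",f["img"][...,::-1])
    print(n,f["fx"],f["rvec"],f["tvec"])
    for t in("post_wedge","holder","rack","post_disc","post_ball"):
        for s in silhouettes(t,f)[:3]:
            P=cloud(f,s["pixels"]); print(t,round(s["score"],2),s["bbox"],np.median(P,0).round(3) if len(P) else None, P[:,2].max().round(3) if len(P) else None)
    for t in("bore","wedge_grip","wedge_foot"):
        h={"bore":.07,"wedge_grip":.115,"wedge_foot":.021}[t]
        for s in tip_of(t,f)[:3]: print(t,round(s["score"],2),s["point"],atz(f,s["point"],h).round(4))
print(read_state())
E
```

```text
scene 465.22496240980337 [ 2.02323878  0.82115042 -0.41671027] [-0.31764349 -0.10075816  1.13445913]
post_wedge 0.57 [261.2, 273.5, 290.1, 316.5] [ 0.54  -0.191  0.118] 0.14
holder 0.89 [341.5, 178.2, 395.3, 217.4] [0.359 0.249 0.01 ] 0.074
holder 0.83 [378.7, 200.5, 450.1, 256.3] [0.516 0.203 0.01 ] 0.073
holder 0.2 [261.6, 273.5, 292.1, 314.0] [ 0.54  -0.191  0.118] 0.14
rack 0.76 [213.2, 271.4, 332.3, 403.6] [ 0.55  -0.216  0.067] 0.13
post_disc 0.8 [295.2, 261.2, 318.8, 285.4] [ 0.525 -0.118  0.111] 0.115
post_ball 0.67 [232.3, 315.9, 251.3, 349.0] [ 0.554 -0.264  0.109] 0.124
post_ball 0.35 [380.2, 198.7, 449.6, 256.4] [0.516 0.202 0.01 ] 0.073
bore 0.9 [365.7, 176.1] [[0.3424 0.259  0.07  ]]
bore 0.81 [414.5, 205.3] [[0.4958 0.2268 0.07  ]]
wedge_grip 0.66 [278.7, 292.6] [[ 0.538  -0.1863  0.115 ]]
side 520.245662779737 [ 0.29432453 -2.82054241  1.10907858] [0.43224452 0.14398547 0.94753667]
post_wedge 0.34 [210.5, 337.7, 295.1, 414.4] [0.495 0.229 0.01 ] 0.075
holder 0.77 [212.3, 339.2, 292.7, 412.4] [0.495 0.23  0.01 ] 0.075
holder 0.69 [295.5, 375.4, 382.5, 463.2] [0.345 0.2
[... 479 characters left out ...]
73.2] [[ 0.5383 -0.1796  0.115 ]]
{'time': 0.9, 'joints': array([-1.48327470e+00,  1.80793186e-01,  1.60698036e+00,  7.46788503e-06,
        1.35378829e+00, -2.06295167e-01]), 'qd': array([ 2.05697790e-04, -7.19017672e-06, -1.33891262e-04, -6.28174008e-04,
        1.17762570e-03,  1.43212849e-03]), 'tau': array([-1.89243772e-03, -4.33834291e+01, -3.42177165e+01,  7.00587756e-02,
        3.07472202e-02, -1.77732964e-06]), 'tool_pos': array([ 0.16654863, -0.5503813 ,  0.2263278 ]), 'tcp_rot': array([3.10772205e+00, 4.59860944e-01, 8.56253246e-06]), 'force': array([ 1.10344379, -0.63837766, -0.35945412]), 'wrist_torque': array([0.02686493, 0.02309755, 0.02059774]), 'width': 0.08816183711164566}
```

View pics/scene0.png

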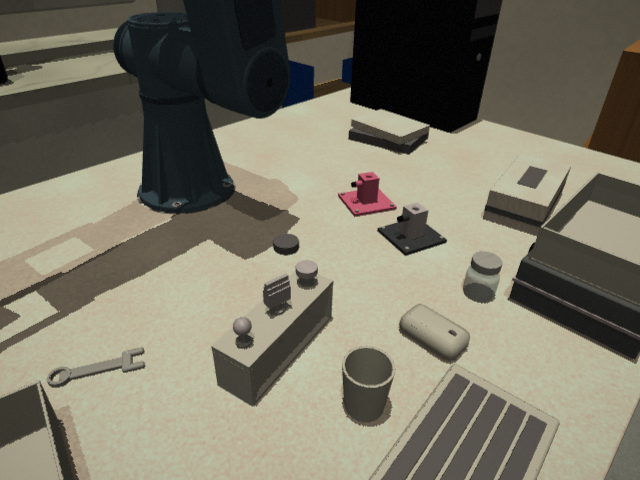

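View pics/side0.png

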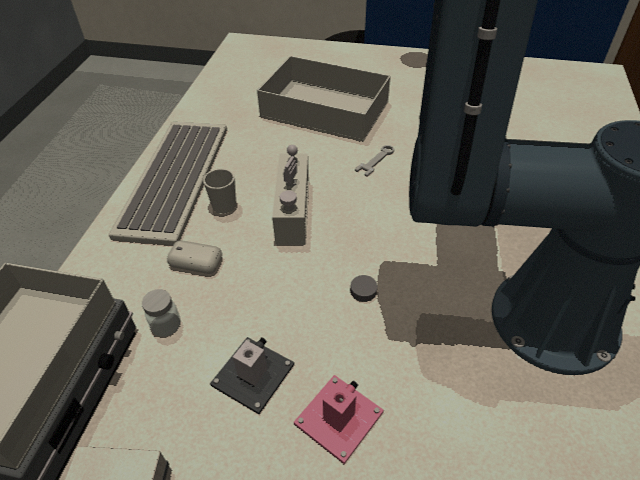

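The wedge stands in the rack's middle hole (scene 277,292; side 289,172). The grey holder is at scene (414,215) and side (250,360). The pink look-alike is nearer the robot base. Next I'll move above the wedge for a wrist view.

```bash
python3 -m inch '0 0 -74 0 0 0 0;0 0 -74 0 0 0 0;460 -244 -74 0 0 0 0;460 -244 -74 0 0 0 0;460 -244 -74 0 0 0 0;460 -244 -74 0 0 0 0;460 -244 -74 0 0 0 0;460 -244 -74 0 0 0 0;460 -244 -74 0 0 0 0;460 -244 -74 0 0 0 0;460 -244 -74 0 0 0 0;460 -244 -74 0 0 0 0' 15
python3 - <<'E'
from h import *
f=grab_frame("wrist"); cv2.imwrite("pics/w1.png",f["img"][...,::-1])
s=read_state();print(s["tool_pos"],s["tcp_rot"],s["time"])
Rm=R.from_rotvec(f["rvec"]).as_matrix();print(f["fx"],f["fy"],f["cx"],f["cy"],-Rm.T@f["tvec"],Rm)
for t in("wedge_grip",):print([(x["score"],x["point"]) for x in tip_of(t,f)])
print([(x["score"],x["bbox"]) for x in silhouettes("post_wedge",f)])
E
```

```text
time: 2.4
tool_pos: [0.5363, -0.1829, 0.2997]
tcp_rot: [-3.107, -0.463, 0.002]
force: [-0.0, -0.6, 0.2]
width: 0.0878
[ 0.5356673  -0.18396646  0.2997947 ] [ 3.10759644e+00  4.60897019e-01 -1.94047914e-03] 2.45
371.64829954431775 371.64829954431775 325.1411033176938 241.76179771345403 [ 0.59967198 -0.16384997  0.45742374] [[ 0.29224283 -0.95634323 -0.00132488]
 [-0.9243061  -0.28280784  0.2562771 ]
 [-0.24546355 -0.07367055 -0.96660245]]
[(0.89, [330.0, 214.8]), (0.7, [327.6, 197.1])]
[(0.68, [309.7, 203.1, 353.7, 233.4])]
```

View pics/w1.png

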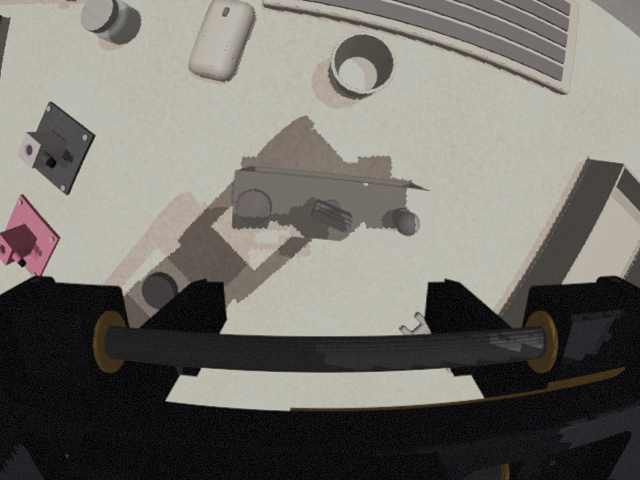

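Wrist view: the wedge is at (331,214), turned about 20° from the rack's row. The disc is at (252,205), the ball at (405,222), the holder at (60,150) and the pink one at (25,235). Next I'll measure the wedge's yaw and the holder.

```bash
cat >> h.py <<'E'
def fcloud(f,m=None):
    m=(f["z_map"]>0)&(True if m is None else m); r,c=np.nonzero(m)
    u=(c-f["cx"])/f["fx"];v=(r-f["cy"])/f["fy"];th=np.hypot(u,v)+1e-9
    z=f["z_map"][r,c]; k=np.tan(th)/th
    ok=th<1.3
    P=np.c_[u*k*z,v*k*z,z][ok]
    return (P-np.asarray(f["tvec"]))@R.from_rotvec(f["rvec"]).as_matrix()
def near(P,c,r): return P[np.hypot(*(P[:,:2]-c).T)<r]
E
python3 - <<'E'
from h import *
for n in("wrist","scene","side"):
    f=grab_frame(n); P=fcloud(f) if n=="wrist" else cloud(f,f["z_map"]>0)
    Q=near(P,[.538,-.183],.032)
    for a,b in((.086,.1),(.1,.12),(.12,.128),(.128,.133),(.133,.145),(.118,.145)):
        q=Q[(Q[:,2]>a)&(Q[:,2]<b)]
        if len(q)>5:
            rc=cv2.minAreaRect(q[:,:2].astype(np.float32)*1000)
            w,v=np.linalg.eigh(np.cov(q[:,:2].T)); d=v[:,1]; print(n,a,len(q),q.mean(0).round(4),"ang",round(np.degrees(np.arctan2(d[1],d[0]))%180,1),"sd",(w**.5*1000).round(1),"rect",np.round(rc[0],1),np.round(rc[1],1),round(rc[2],1))
    for nm,c in(("disc",[.523,-.115]),("ball",[.551,-.261])):
        q=near(P,c,.03);q=q[q[:,2]>.095]
        if len(q): print(nm,len(q),q.mean(0).round(4),q.max(0).round(4))
    q=near(P,[.50,.224],.05);q=q[(q[:,2]>.062)&(q[:,2]<.08)]
    if len(q):rc=cv2.minAreaRect(q[:,:2].astype(np.float32)*1000);print("holder top",len(q),np.median(q[:,2]).round(4),np.round(rc[0],1),np.round(rc[1],1),round(rc[2],1))
    q=near(P,[.55,-.2],.12);q=q[(q[:,2]>.07)&(q[:,2]<.086)]
    if len(q):rc=cv2.minAreaRect(q[:,:2].astype(np.float32)*1000);print("rack",np.median(q[:,2]),np.round(rc[0],1),np.round(rc[1],1),round(rc[2],1))
    if n=="wrist":
        cv2.imwrite("pics/w1c.png",cv2.resize(f["img"][150:270,220:430,::-1],None,fx=3.6,fy=3.6,interpolation=cv2.INTER_CUBIC))
E
```

```text
wrist 0.086 18 [ 0.5454 -0.1842  0.0984] ang 89.3 sd [ 2.9 11.8] rect [ 545.3 -186.2] [12.2 37.3] 13.4
wrist 0.1 122 [ 0.545  -0.1874  0.111 ] ang 86.3 sd [ 3.5 11.2] rect [ 538.4 -187.5] [35.8 16.8] 83.4
wrist 0.12 198 [ 0.5416 -0.188   0.1223] ang 85.0 sd [ 5.6 10.4] rect [ 538.2 -187.6] [35.9 17. ] 83.1
wrist 0.128 189 [ 0.5402 -0.1872  0.1296] ang 82.4 sd [ 3.9 10.5] rect [ 538.1 -187.6] [36.1 11.6] 82.2
wrist 0.133 304 [ 0.5383 -0.188   0.1372] ang 82.4 sd [ 1.9 10.4] rect [ 538.2 -187.8] [36.3  7. ] 82.9
wrist 0.118 711 [ 0.5399 -0.1878  0.1305] ang 82.6 sd [ 4.2 10.5] rect [ 538.3 -187.8] [36.4 17.1] 83.1
disc 22915 [ 0.5356 -0.1227  0.3795] [ 0.5524 -0.0935  0.4204]
ball 7910 [ 0.5536 -0.2444  0.3778] [ 0.5799 -0.2316  0.4203]
holder top 573 0.0693 [505.5 212.3] [47.7 37.4] 72.1
rack 0.07938188640990597 [ 585.2 -178.7] [161.4 206.8] 11.0
scene 0.086 70 [ 0.5397 -0.1895  0.0911] ang 77.1 sd [3.1 7.8] rect [ 539.6 -188.5] [36.  13.8] 78.1
scene 0.1 295 [ 0.5407 -0.1927  0.1103] ang 71.7 sd [ 3.6 12. ] rect [ 541.6 -191.7] [38.8 16.6] 58.5
scene 0.12 151 [ 0.5405 -0.1904  0.1237
[... 752 characters left out ...]
 67.3 sd [ 4.  12.2] rect [ 536.3 -187.1] [39.2 16.9] 81.8
side 0.12 56 [ 0.5337 -0.1816  0.124 ] ang 72.2 sd [ 3.7 12.2] rect [ 531.5 -185. ] [38.  14.9] 63.6
side 0.128 36 [ 0.5343 -0.1859  0.1307] ang 77.9 sd [ 2.7 13.3] rect [ 533.7 -188. ] [37.7 10.5] 70.2
side 0.133 56 [ 0.5363 -0.1861  0.1381] ang 81.6 sd [ 2. 12.] rect [ 536.3 -188.7] [39.   7.5] 83.9
side 0.118 162 [ 0.5346 -0.1841  0.1299] ang 77.5 sd [ 3.4 12.4] rect [ 533.3 -187.5] [38.9 15.4] 72.3
disc 1736 [ 0.5196 -0.1121  0.3589] [ 0.5462 -0.087   0.4683]
ball 148 [ 0.5422 -0.2583  0.2105] [ 0.5618 -0.2446  0.4117]
holder top 511 0.0702 [501.3 206.6] [58.6 37.3] 72.0
rack 0.08098081710223994 [ 584.5 -179.4] [161.7 212.5] 11.1
```

View pics/w1c.png

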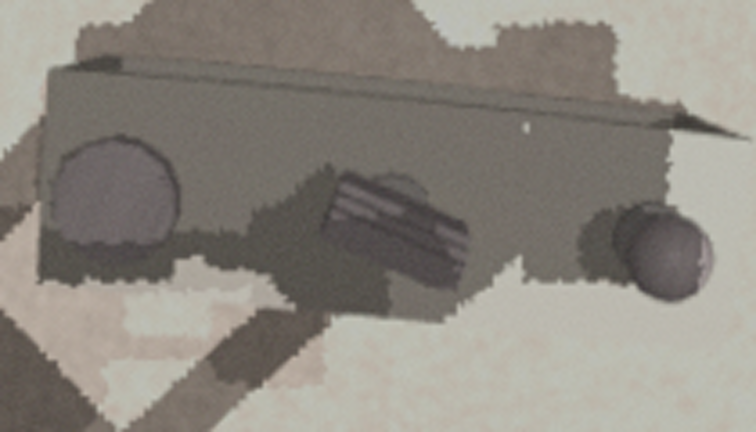

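The wedge axis is at (0.5382, -0.1877), with its broad faces along 82.8°. I'll turn the tool so the jaws close along −7.2°.

```bash
python3 -m inch '0 0 60 0 0 -1.147 0;0 0 60 0 0 -1.147 0;0 0 60 0 0 -1.147 0;0 0 60 0 0 -1.147 0;0 0 60 0 0 -1.147 0;0 0 60 0 0 -1.147 0;0 0 60 0 0 -1.147 0;0 0 60 0 0 -1.147 0;0 0 60 0 0 -1.147 0'
cat > go.py <<'E'
from h import *
import sys
def delta(x,y,z,yaw_deg):  # yaw of tool y (jaw) dir, mod 180
    s=read_state(); M=R.from_rotvec(s["tcp_rot"]).as_matrix()
    d=M.T@(np.array([x,y,z])-s["tool_pos"])*1000
    cur=np.degrees(np.arctan2(M[1,1],M[0,1])); dy=(yaw_deg-cur+90)%180-90
    print("t",s["time"],"pos",s["tool_pos"].round(4),"jaw",cur.round(2),"tilt",M[:,2].round(4),"q",s["joints"].round(2),"F",s["force"].round(2),"w",round(s["width"],4))
    print("shift",d.round(1),"rz",-np.radians(dy).round(4))
delta(*map(float,sys.argv[1:]))
E
python3 go.py .5382 -.1877 .102 -7.2
python3 - <<'E'
from h import *
f=grab_frame("wrist");P=fcloud(f)
Q=near(P,[.538,-.188],.032)
for a in(.118,.128,.133):
    q=Q[(Q[:,2]>a)&(Q[:,2]<.142)]; rc=cv2.minAreaRect(q[:,:2].astype(np.float32)*1000);print(len(q),np.round(rc[0],1),np.round(rc[1],1),round(rc[2],1),q.mean(0).round(4))
E
```

```text
time: 3.82
tool_pos: [0.536, -0.1838, 0.2403]
tcp_rot: [2.364, 2.07, -0.0]
force: [0.2, 0.8, 0.9]
width: 0.0878
t 3.825 pos [ 0.536  -0.1838  0.2403] jaw -7.59 tilt [ 0. -0. -1.] q [-0.54  0.15  1.61 -0.    1.38 -0.41] F [0.21 0.76 0.91] w 0.0878
shift [ -3.5   2.6 138.3] rz -0.0068
1004 [ 538.1 -187.9] [36.9 14.8] 82.4 [ 0.5381 -0.1868  0.1302]
735 [ 538.1 -187.9] [36.9 11.1] 82.8 [ 0.5383 -0.1874  0.1333]
357 [ 537.6 -188. ] [36.2  5.8] 82.6 [ 0.5383 -0.1871  0.1373]
```

```bash
python3 -m inch '-3.5 2.5 30 0 0 -0.007 0;-3.5 2.5 70 0 0 -0.007 0;-3.5 2.5 100 0 0 -0.007 0;-3.5 2.5 122 0 0 -0.007 0;-3.5 2.5 138 0 0 -0.007 0;-3.5 2.5 138 0 0 -0.007 0;-3.5 2.5 138 0 0 -0.007 1;-3.5 2.5 138 0 0 -0.007 1;-3.5 2.5 138 0 0 -0.007 1;-3.5 2.5 138 0 0 -0.007 1;-3.5 2.5 138 0 0 -0.007 1;-3.5 2.5 138 0 0 -0.007 1' 30
python3 go.py .5382 -.1877 .25 -18
```

```text
time: 5.38
tool_pos: [0.5382, -0.1874, 0.1023]
tcp_rot: [-2.354, -2.081, -0.0]
force: [-0.5, -0.2, -0.6]
width: 0.0304
t 5.375 pos [ 0.5382 -0.1874  0.1023] jaw -7.05 tilt [-0.  0. -1.] q [-0.54  0.31  1.72  0.    1.11 -0.42] F [-0.47 -0.16 -0.65] w 0.0304
shift [-3.000e-01  1.000e-01 -1.477e+02] rz 0.1911
```

Still closing; I'll wait, then lift straight up.

```bash
python3 -m inch '0 0 0 0 0 0 1;0 0 0 0 0 0 1;0 0 0 0 0 0 1;0 0 0 0 0 0 1;0 0 -5 0 0 0 1;0 0 -15 0 0 0 1;0 0 -35 0 0 0 1;0 0 -65 0 0 0 1;0 0 -105 0 0 0 1;0 0 -130 0 0 0 1;0 0 -145 0 0 0 1;0 0 -145 0 0 0 1'
python3 go.py .505 .17 .245 -18
python3 - <<'E'
from h import *
f=grab_frame("scene");P=cloud(f,f["z_map"]>0)
q=near(P,[.505,.217],.065); q=q[(q[:,2]>.045)&(q[:,2]<.08)]
rc=cv2.minAreaRect(q[:,:2].astype(np.float32)*1000);print(rc)
cv2.imwrite("pics/s2.png",f["img"][...,::-1])
E
```

```text
time: 6.88
tool_pos: [0.5387, -0.1877, 0.2485]
tcp_rot: [2.352, 2.079, 0.001]
force: [1.1, 0.1, -1.9]
width: 0.0153
t 6.875 pos [ 0.5387 -0.1877  0.2485] jaw -7.04 tilt [ 0.002  -0.0011 -1.    ] q [-0.54  0.15  1.6   0.    1.39 -0.42] F [ 1.14  0.06 -1.86] w 0.0153
shift [350.8 -77.3   3. ] rz 0.1912
((500.9964294433594, 206.83627319335938), (59.494712829589844, 40.10447311401367), 72.96482849121094)
```

View pics/s2.png

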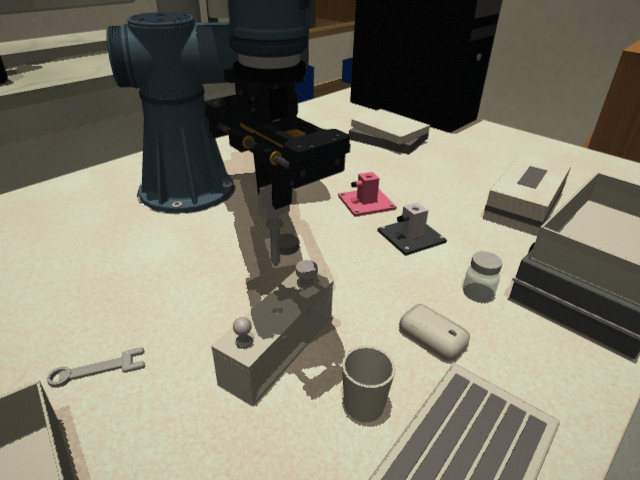

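The scene view shows the post hanging from the gripper at (275,240), with the disc and ball still in the rack. I'll go to a spot short of the holder and measure the bore with the wrist camera.

```bash
python3 -m inch '40 -12 0 0 0 0.191 1;90 -26 0 0 0 0.191 1;145 -42 0 0 0 0.191 1;200 -58 0 0 0 0.191 1;250 -73 0 0 0 0.191 1;290 -84 0 0 0 0.191 1;315 -92 0 0 0 0.191 1;328 -95.5 0 0 0 0.191 1;328 -95.5 0 0 0 0.191 1;328 -95.5 0 0 0 0.191 1;328 -95.5 0 0 0 0.191 1'
python3 go.py .507 .2175 .18 -18
python3 - <<'E'
from h import *
f=grab_frame("wrist");P=fcloud(f)
for t in("bore","wedge_foot"): print(t,[(x["score"],x["point"]) for x in tip_of(t,f)])
np.savez("w3.npz",**{k:v for k,v in f.items()})
q=near(P,[.505,.217],.026);q=q[(q[:,2]>.064)&(q[:,2]<.076)]
rc=cv2.minAreaRect(q[:,:2].astype(np.float32)*1000);print("top",len(q),np.median(q[:,2]),rc)
q=near(P,[.505,.217],.07);q=q[(q[:,2]>.04)&(q[:,2]<.076)]
rc=cv2.minAreaRect(q[:,:2].astype(np.float32)*1000);print("all",rc)
cv2.imwrite("pics/w3.png",f["img"][...,::-1])
E
```

```text
time: 8.3
tool_pos: [0.4839, 0.1489, 0.2472]
tcp_rot: [2.543, 1.845, -0.0]
force: [1.4, 0.3, -0.5]
width: 0.0154
t 8.3 pos [0.4839 0.1489 0.2472] jaw -18.07 tilt [-1.e-04 -2.e-04 -1.e+00] q [ 0.06  0.01  1.75 -0.    1.38  0.38] F [ 1.4   0.25 -0.55] w 0.0154
shift [72.4  0.6 67.2] rz -0.0013
bore [(0.93, [328.2, 140.9]), (0.85, [154.9, 151.4])]
wedge_foot [(0.59, [322.8, 241.2])]
top 1414 0.06936189886213252 ((506.756591796875, 217.52655029296875), (35.37691116333008, 35.895477294921875), 71.86982727050781)
all ((503.1894836425781, 206.63250732421875), (58.30324935913086, 35.895477294921875), 71.86982727050781)
```

View pics/w3.png

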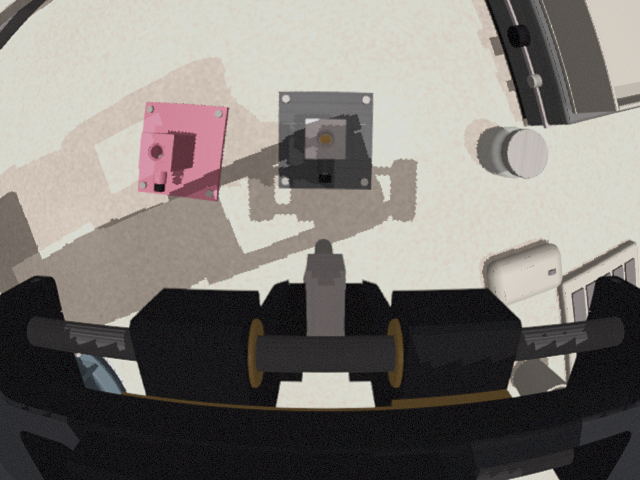

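Wrist view: the grey holder's bore is at (326,139) with its plunger towards the gripper at (325,178). The pink one is at (185,155), and the held rod's foot is at (323,245). Next I'll check the bore and the rod axis in this same picture.

Run:
```python
from h import *
f=dict(np.load("w3.npz"));Rm=R.from_rotvec(f["rvec"]).as_matrix();C=-Rm.T@f["tvec"]
def fat(p,h):
    u=(p[0]-f["cx"])/f["fx"];v=(p[1]-f["cy"])/f["fy"];t=np.hypot(u,v)
    d=np.array([u*np.sin(t)/t,v*np.sin(t)/t,np.cos(t)])@Rm; return C+d*(h-C[2])/d[2]
print("net bore",fat([328.2,140.9],.07).round(4),"net foot",fat([322.8,241.2],.161).round(4))
im=f["img"][125:155,310:342].astype(int); 
mm=(im[...,0]-im[...,2])>25
r,c=np.nonzero(mm);print("brass",len(r),c.mean()+310,r.mean()+125,fat([c.mean()+310,r.mean()+125],.07).round(4),fat([c.mean()+310,r.mean()+125],.055).round(4))
P=fcloud(f)
Q=near(P,[.484,.149],.02)
for a,b in((.158,.166),(.168,.18),(.18,.19),(.19,.2),(.2,.212),(.212,.222),(.222,.23),(.24,.27)):
    q=Q[(Q[:,2]>a)&(Q[:,2]<b)]
    if len(q)<8: continue
    ex=np.array([np.cos(np.radians(-18)),np.sin(np.radians(-18))]);ey=np.array([-ex[1],ex[0]])
    X=(q[:,:2]-[.4839,.1489])@ex*1000;Y=(q[:,:2]-[.4839,.1489])@ey*1000
    print(a,len(q),"jaw-dir lo/hi",np.percentile(X,[1,99]).round(1),"toolx dir",np.percentile(Y,[1,99]).round(1))
print(Q[:,2].min(), f["img"][130:150:3,318:338:3].tolist()[3])
cv2.imwrite("pics/w3c.png",np.hstack([cv2.resize(f["img"][115:195,285:365,::-1],(400,400),interpolation=cv2.INTER_CUBIC),cv2.resize(f["img"][230:310,285:365,::-1],(400,400),interpolation=cv2.INTER_CUBIC)]))
```

```text
net bore [0.5088 0.2146 0.07  ] net foot [0.4835 0.1508 0.161 ]
brass 89 325.0561797752809 138.6629213483146 [0.5067 0.2173 0.07  ] [0.5068 0.2176 0.055 ]
0.168 83 jaw-dir lo/hi [-6.7  4.9] toolx dir [0.1 5.7]
0.18 80 jaw-dir lo/hi [-6.3  5.5] toolx dir [0.3 5.7]
0.19 68 jaw-dir lo/hi [-4.9  4.1] toolx dir [2.5 5.8]
0.222 17 jaw-dir lo/hi [-10.6 -10. ] toolx dir [-1.5  3.6]
0.24 1872 jaw-dir lo/hi [-16.   16.2] toolx dir [-11.   17.8]
-0.003292884798484467 [[85, 83, 81], [109, 83, 44], [107, 79, 39], [110, 85, 47], [111, 86, 55], [96, 90, 89], [111, 105, 106]]
```

View pics/w3c.png

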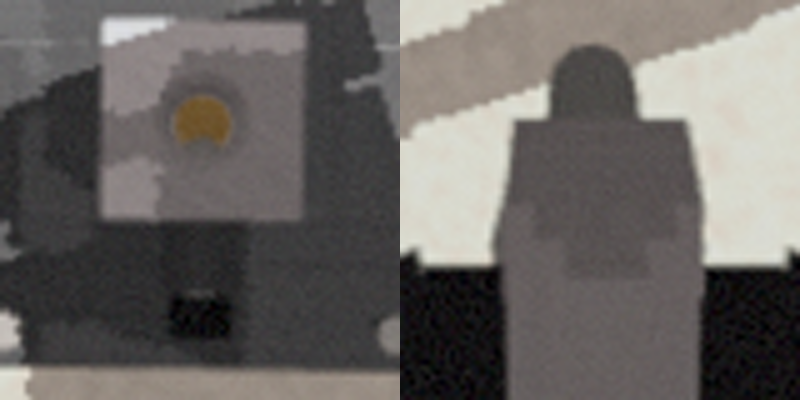

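```bash
python3 -m inch '30 0.5 0 0 0 0 1;60 1 10 0 0 0 1;72 1 35 0 0 0 1;72 1 60 0 0 0 1;72 1 76 0 0 0 1;72 1 76 0 0 0 1;72 1 76 0 0 0 1;72 1 76 0 0 0 1'
python3 go.py .5072 .2172 .171 -18.1
python3 - <<'E'
from h import *
ex=np.array([.951,-.309]);ey=np.array([.309,.951])
for n in("wrist","scene","side"):
    f=grab_frame(n);P=fcloud(f) if n=="wrist" else cloud(f,f["z_map"]>0)
    # block top
    q=near(P,[.5067,.2174],.027);q=q[(q[:,2]>.066)&(q[:,2]<.075)]
    if len(q): rc=cv2.minAreaRect(q[:,:2].astype(np.float32)*1000);print(n,"top",len(q),np.round(rc[0],1),np.round(rc[1],1),round(rc[2],1))
    c=np.array([.5072,.2172]); Rm=R.from_rotvec(f["rvec"]).as_matrix();C=-Rm.T@np.asarray(f["tvec"])
    v=C[:2]-c; v/=np.hypot(*v); w=np.array([-v[1],v[0]])
    Q=near(P,c,.016)
    for a,b in((.092,.105),(.105,.12),(.12,.135),(.135,.147)):
        q=Q[(Q[:,2]>a)&(Q[:,2]<b)]
        if len(q)<8: continue
        # fit circle radius 6 cylinder
        from scipy.optimize import least_squares
        s=least_squares(lambda p:np.hypot(*(q[:,:2]-p).T)*1000-6,c+0*v,loss="soft_l1",x_scale=.001)
        print(n,a,len(q),"axis",s.x.round(4),"res",np.abs(s.fun).mean().round(2),"lat",np.percentile((q[:,:2]-c)@w*1000,[1,99]).round(1))
    cv2.imwrite(f"pics/{n}4.png",f["img"][...,::-1])
    if n!="wrist":
        p=Rm@np.array([.507,.217,.08])+f["tvec"];u=int(f["fx"]*p[0]/p[2]+f["cx"]);vv=int(f["fy"]*p[1]/p[2]+f["cy"])
        globals()[n]=cv2.resize(f["img"][vv-50:vv+50,u-50:u+50,::-1],(400,400),interpolation=cv2.INTER_CUBIC)
cv2.imwrite("pics/c4.png",np.hstack([scene,side]))
E
```

```text
time: 9.45
tool_pos: [0.5077, 0.218, 0.1726]
tcp_rot: [2.541, 1.846, 0.003]
force: [-0.5, -0.3, -1.5]
width: 0.0153
t 9.45 pos [0.5077 0.218  0.1726] jaw -18.01 tilt [ 2.2e-03  4.0e-04 -1.0e+00] q [0.19 0.18 1.72 0.   1.24 0.51] F [-0.53 -0.28 -1.48] w 0.0153
shift [-0.9 -0.2  1.6] rz 0.0016
wrist top 1678 [506.9 217.4] [36.7 35.6] 71.3
wrist 0.092 88 axis [0.507  0.2176] res 0.23 lat [-5.9  6.3]
wrist 0.105 110 axis [0.5071 0.2175] res 0.18 lat [-5.7  6. ]
wrist 0.12 44 axis [0.5072 0.2176] res 0.2 lat [-3.7  4. ]
scene top 200 [504.9 216.3] [38.  38.4] 70.3
scene 0.092 31 axis [0.5037 0.2185] res 0.92 lat [-7.9  3.1]
scene 0.105 42 axis [0.5049 0.218 ] res 0.96 lat [-7.7  3.4]
scene 0.12 41 axis [0.504  0.2183] res 0.88 lat [-7.5  3.7]
scene 0.135 33 axis [0.5041 0.218 ] res 1.1 lat [-7.4  3.3]
side top 389 [505.  216.4] [37.6 37.3] 71.5
side 0.092 29 axis [0.505  0.2163] res 0.66 lat [-3.2  7.8]
side 0.105 45 axis [0.5052 0.2163] res 0.51 lat [-3.5  7.8]
side 0.12 43 axis [0.5053 0.2162] res 0.48 lat [-3.6  7.7]
side 0.135 25 axis [0.5054 0.2162] res 0.63 lat [-3.   7.2]
```

View pics/c4.png

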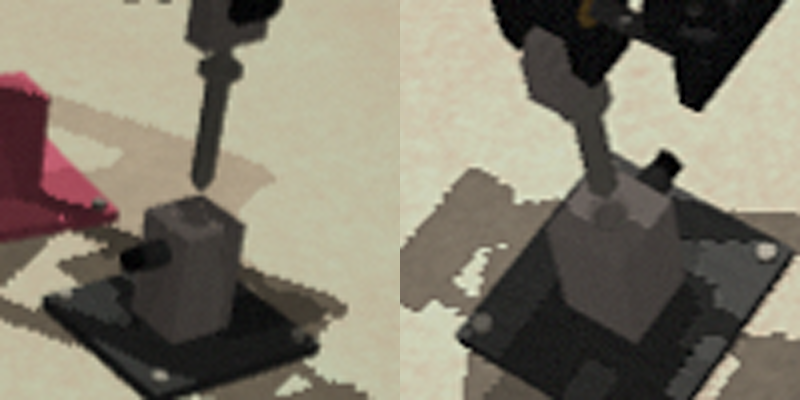

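Rod axis and bore agree within about 0.3 mm in both the wrist and side views. I'll start the insertion.

```bash
python3 -m inch '0 0 5 0 0 0 1;0 0 10 0 0 0 1;0 0 15 0 0 0 1;0 0 18 0 0 0 1;0 0 21 0 0 0 1;0 0 24 0 0 0 1;0 0 24 0 0 0 1;0 0 24 0 0 0 1'
python3 go.py .5072 .2172 .147 -18.1
```

```text
time: 10.6
tool_pos: [0.5069, 0.218, 0.1474]
tcp_rot: [2.541, 1.847, 0.0]
force: [-0.3, 0.5, -0.7]
width: 0.0155
t 10.6 pos [0.5069 0.218  0.1474] jaw -17.99 tilt [ 2.e-04  1.e-04 -1.e+00] q [0.19 0.21 1.74 0.   1.19 0.51] F [-0.25  0.55 -0.74] w 0.0155
shift [-0.7  0.5  0.4] rz 0.0019
```

```bash
python3 -m inch '0 0 1.5 0 0 0 1;0 0 3 0 0 0 1;0 0 4 0 0 0 1;0 0 5 0 0 0 1;0 0 6 0 0 0 1;0 0 7 0 0 0 1;0 0 8 0 0 0 1;0 0 8 0 0 0 1' 50
python3 go.py .5072 .2172 .147 -18.1
python3 -m inch '0 0 1 0 0 0 1;0 0 2 0 0 0 1;0 0 3 0 0 0 1;0 0 4 0 0 0 1;0 0 4 0 0 0 1'
```

```text
time: 11.6
tool_pos: [0.5068, 0.218, 0.1392]
tcp_rot: [-2.541, -1.847, 0.0]
force: [0.8, 1.1, -0.6]
width: 0.0153
t 11.6 pos [0.5068 0.218  0.1392] jaw -17.99 tilt [-1.e-04  0.e+00 -1.e+00] q [0.19 0.22 1.74 0.   1.17 0.51] F [ 0.78  1.06 -0.59] w 0.0153
shift [-0.7  0.6 -7.8] rz 0.0019
time: 12.22
tool_pos: [0.5076, 0.2182, 0.1363]
tcp_rot: [2.541, 1.846, 0.003]
force: [0.5, -0.3, 6.3]
width: 0.015
```

The plunger contact shows at 6.3 N, so I'll carry on slowly.

```bash
python3 -m inch '0 0 0.7 0 0 0 1;0 0 1.4 0 0 0 1;0 0 2 0 0 0 1;0 0 2 0 0 0 1'
python3 -m inch '0 0 0.7 0 0 0 1;0 0 1.4 0 0 0 1;0 0 2 0 0 0 1;0 0 2 0 0 0 1'
python3 -m inch '0 0 0.7 0 0 0 1;0 0 1.4 0 0 0 1;0 0 2 0 0 0 1;0 0 2 0 0 0 1'
```

```text
time: 12.72
tool_pos: [0.508, 0.2182, 0.1349]
tcp_rot: [2.541, 1.846, 0.004]
force: [-0.1, -0.5, 7.9]
width: 0.0155
time: 13.22
tool_pos: [0.5081, 0.2182, 0.1331]
tcp_rot: [2.54, 1.846, 0.004]
force: [-0.4, -0.2, 7.8]
width: 0.0154
time: 13.72
tool_pos: [0.5081, 0.2182, 0.1312]
tcp_rot: [2.54, 1.846, 0.004]
force: [-1.1, -0.8, 9.4]
width: 0.0153
```

```bash
python3 -m inch '0 0 0.7 0 0 0 1;0 0 1.4 0 0 0 1;0 0 2 0 0 0 1;0 0 2 0 0 0 1'
python3 -m inch '0 0 0.7 0 0 0 1;0 0 1.4 0 0 0 1;0 0 2 0 0 0 1;0 0 2 0 0 0 1'
python3 -m inch '0 0 0.7 0 0 0 1;0 0 1.4 0 0 0 1;0 0 2 0 0 0 1;0 0 2 0 0 0 1'
python3 -m inch '0 0 0.7 0 0 0 1;0 0 1.4 0 0 0 1;0 0 2 0 0 0 1;0 0 2 0 0 0 1'
```

```text
time: 14.22
tool_pos: [0.5081, 0.2182, 0.1293]
tcp_rot: [2.54, 1.846, 0.004]
force: [-1.3, 0.1, 9.3]
width: 0.0153
time: 14.72
tool_pos: [0.5081, 0.2183, 0.1273]
tcp_rot: [2.54, 1.846, 0.005]
force: [-1.5, -0.3, 10.2]
width: 0.0153
time: 15.22
tool_pos: [0.5082, 0.2183, 0.1253]
tcp_rot: [2.54, 1.846, 0.005]
force: [-1.2, 0.2, 10.1]
width: 0.0155
time: 15.72
tool_pos: [0.5082, 0.2184, 0.1234]
tcp_rot: [2.54, 1.846, 0.005]
force: [-0.7, 0.1, 10.1]
width: 0.0153
```

Force is steady at 10 N. I'll check whether the post is sliding in the hand instead.

Run:
```python
from h import *
print(read_state()["force"],read_state()["wrist_torque"])
out=[]
for n in("scene","side"):
    f=grab_frame(n);P=cloud(f,f["z_map"]>0);Rm=R.from_rotvec(f["rvec"]).as_matrix()
    Q=near(P,[.5065,.217],.014)
    for z in np.arange(.066,.125,.004):
        q=Q[(Q[:,2]>z)&(Q[:,2]<z+.004)]
        if len(q)>3:
            C=-Rm.T@f["tvec"];v=C[:2]-[.5065,.217];v/=np.hypot(*v)
            print(n,round(z,3),len(q),np.ptp((q[:,:2]-[.5065,.217])@[-v[1],v[0]]*1000).round(1),((q[:,:2]-[.5065,.217])@v*1000).max().round(1))
    p=Rm@np.array([.507,.217,.09])+f["tvec"];u=int(f["fx"]*p[0]/p[2]+f["cx"]);vv=int(f["fy"]*p[1]/p[2]+f["cy"])
    out.append(cv2.resize(f["img"][vv-40:vv+40,u-40:u+40,::-1],(400,400),interpolation=cv2.INTER_CUBIC))
cv2.imwrite("pics/c5.png",np.hstack(out))
```

```text
[-0.67421142  0.05447422 10.10300969] [-0.00028238  0.2389485  -0.03252071]
scene 0.066 18 26.5 10.5
scene 0.07 44 25.7 13.9
scene 0.074 10 10.1 5.4
scene 0.078 11 10.0 4.6
scene 0.082 12 10.3 3.8
scene 0.086 8 8.0 5.5
scene 0.09 10 10.3 4.0
scene 0.094 12 10.3 4.6
scene 0.102 21 20.1 11.0
scene 0.106 35 19.8 11.0
scene 0.11 8 7.9 3.6
scene 0.114 6 5.7 6.2
scene 0.118 11 16.5 12.3
scene 0.122 19 18.3 11.9
side 0.066 61 27.5 12.9
side 0.07 81 26.7 13.2
side 0.074 9 11.0 6.3
side 0.078 12 11.0 6.7
side 0.082 6 9.4 6.2
side 0.086 15 11.3 6.5
side 0.09 7 6.7 6.3
side 0.102 19 18.0 10.5
side 0.106 42 14.9 12.2
side 0.122 5 3.2 11.5
```

View pics/c5.png

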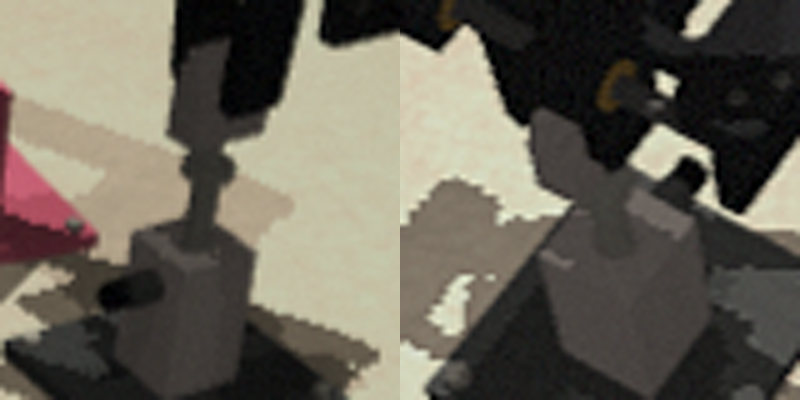

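The collar's underside is at about 0.102 m, and I expect 0.1014 with no slip. The rod is really sliding in, so I'll continue.

```bash
python3 -m inch '0 0 0.7 0 0 0 1;0 0 1.4 0 0 0 1;0 0 2 0 0 0 1;0 0 2 0 0 0 1'
python3 -m inch '0 0 0.7 0 0 0 1;0 0 1.4 0 0 0 1;0 0 2 0 0 0 1;0 0 2 0 0 0 1'
```

```text
time: 16.32
tool_pos: [0.5081, 0.2184, 0.1212]
tcp_rot: [2.541, 1.846, 0.004]
force: [-0.9, 1.0, 9.5]
width: 0.015
time: 16.82
tool_pos: [0.5081, 0.2184, 0.1193]
tcp_rot: [2.541, 1.846, 0.005]
force: [-0.8, 0.0, 10.4]
width: 0.0151
```

```bash
python3 -m inch '0 0 0.7 0 0 0 1;0 0 1.4 0 0 0 1;0 0 2 0 0 0 1;0 0 2 0 0 0 1'
```

```text
time: 17.32
tool_pos: [0.5081, 0.2184, 0.1173]
tcp_rot: [2.541, 1.846, 0.004]
force: [-1.6, 0.4, 11.5]
width: 0.0151
```

```bash
python3 -m inch '0 0 0.5 0 0 0 1;0 0 1 0 0 0 1;0 0 1.5 0 0 0 1;0 0 1.5 0 0 0 1'
```

```text
time: 17.82
tool_pos: [0.5081, 0.2184, 0.1158]
tcp_rot: [2.54, 1.846, 0.005]
force: [-2.3, 0.5, 12.2]
width: 0.0154
```

```bash
python3 -m inch '0 0 0.5 0 0 0 1;0 0 1 0 0 0 1;0 0 1.5 0 0 0 1;0 0 1.5 0 0 0 1'
```

```text
time: 18.32
tool_pos: [0.5082, 0.2184, 0.1144]
tcp_rot: [2.54, 1.846, 0.005]
force: [-1.0, 0.3, 12.0]
width: 0.0154
```

```bash
python3 -m inch '0 0 0.5 0 0 0 1;0 0 1 0 0 0 1;0 0 1.5 0 0 0 1;0 0 1.5 0 0 0 1'
```

```text
time: 18.82
tool_pos: [0.5083, 0.2185, 0.1132]
tcp_rot: [2.54, 1.846, 0.005]
force: [-2.7, 0.4, 14.9]
width: 0.0153
```

```bash
python3 -m inch '0 0 0.3 0 0 0 1;0 0 0.6 0 0 0 1;0 0 0.6 0 0 0 1'
```

```text
time: 19.2
tool_pos: [0.5085, 0.2185, 0.1131]
tcp_rot: [2.54, 1.846, 0.006]
force: [-3.7, -0.4, 18.4]
width: 0.0149
```

```bash
python3 -m inch '0 0 0.3 0 0 0 1;0 0 0.6 0 0 0 1;0 0 0.6 0 0 0 1'
```

```text
time: 19.58
tool_pos: [0.5087, 0.2185, 0.1131]
tcp_rot: [2.54, 1.846, 0.006]
force: [-3.9, -0.9, 21.2]
width: 0.0154
```

At 0.1131 m the force climbed from 15 to 21 N with no travel, which is the hard stop: the foot is about 43 mm below the mouth. I'll unload most of the push and open.

```bash
python3 -m inch '0 0 -1 0 0 0 1;0 0 -2 0 0 0 1;0 0 -3 0 0 0 1;0 0 -3 0 0 0 1'
python3 -m inch '0 0 0 0 0 0 0;0 0 0 0 0 0 0;0 0 0 0 0 0 0;0 0 0 0 0 0 0;0 0 0 0 0 0 0;0 0 0 0 0 0 0;0 0 0 0 0 0 0;0 0 0 0 0 0 0;0 0 0 0 0 0 0;0 0 0 0 0 0 0'
```

```text
time: 20.08
tool_pos: [0.5076, 0.2183, 0.1133]
tcp_rot: [2.541, 1.846, 0.003]
force: [0.6, 1.8, 5.8]
width: 0.0151
time: 21.32
tool_pos: [0.5068, 0.218, 0.1126]
tcp_rot: [-2.541, -1.847, 0.0]
force: [-0.2, -0.5, -0.6]
width: 0.0879
```

```bash
python3 -m inch '0 0 -5 0 0 0 0;0 0 -15 0 0 0 0;0 0 -40 0 0 0 0;0 0 -80 0 0 0 0;0 0 -110 0 0 0 0;-40 0 -110 0 0 0 0;-70 0 -110 0 0 0 0;-70 0 -110 0 0 0 0;-70 0 -110 0 0 0 0'
python3 - <<'E'
from h import *
out=[]
for n in("wrist","scene","side"):
    f=grab_frame(n);P=fcloud(f) if n=="wrist" else cloud(f,f["z_map"]>0);Rm=R.from_rotvec(f["rvec"]).as_matrix()
    Q=near(P,[.507,.2175],.03)
    for a,b in((.135,.16),(.142,.16)):
        q=Q[(Q[:,2]>a)&(Q[:,2]<b)]
        if len(q)>8: rc=cv2.minAreaRect(q[:,:2].astype(np.float32)*1000);print(n,a,len(q),"top z",np.percentile(q[:,2],[90,98]).round(4),np.round(rc[0],1),np.round(rc[1],1),round(rc[2],1))
    q=near(P,[.507,.2175],.027);q=q[(q[:,2]>.064)&(q[:,2]<.075)]
    rc=cv2.minAreaRect(q[:,:2].astype(np.float32)*1000);print(" block top",np.median(q[:,2]).round(4),np.round(rc[0],1),np.round(rc[1],1),round(rc[2],1))
    for nm,c in(("disc",[.525,-.115]),("ball",[.551,-.261])):
        q=near(P,c,.025);q=q[(q[:,2]>.1)&(q[:,2]<.13)]
        if len(q): print(" ",nm,np.median(q,0).round(3),len(q))
    if n=="wrist":continue
    p=Rm@np.array([.507,.217,.09])+f["tvec"];u=int(f["fx"]*p[0]/p[2]+f["cx"]);vv=int(f["fy"]*p[1]/p[2]+f["cy"])
    out.append(cv2.resize(f["img"][vv-60:vv+60,u-60:u+60,::-1],(400,400),interpolation=cv2.INTER_CUBIC))
cv2.imwrite("pics/c6.png",np.hstack(out))
E
python3 go.py .507 .2175 .2 -18
```

```text
time: 22.45
tool_pos: [0.4857, 0.1519, 0.2233]
tcp_rot: [2.542, 1.846, 0.002]
force: [-0.2, 0.0, -0.3]
width: 0.0885
wrist 0.135 935 top z [0.1493 0.1499] [508.1 217.9] [35.9 11. ] 71.9
wrist 0.142 582 top z [0.1495 0.15  ] [508.2 217.9] [36.   8.8] 67.3
 block top 0.0694 [506.9 217.3] [35.5 36.5] 70.3
scene 0.135 158 top z [0.1502 0.151 ] [506.6 217.5] [38.2 14. ] 68.8
scene 0.142 93 top z [0.1505 0.1511] [507.1 217.5] [37.8 11.3] 71.7
 block top 0.0703 [505.  216.3] [38.2 38.7] 70.8
  disc [ 0.525 -0.118  0.112] 359
  ball [ 0.555 -0.265  0.118] 273
side 0.135 251 top z [0.1505 0.1519] [504.3 218.2] [37.3 14.6] 65.9
side 0.142 163 top z [0.1508 0.1526] [505. 218.] [36.8 11.4] 69.3
 block top 0.0703 [505.1 216.2] [37.4 38.2] 69.9
  disc [ 0.513 -0.115  0.113] 92
  ball [ 0.549 -0.256  0.116] 98
t 22.6 pos [0.4855 0.1522 0.2227] jaw -17.94 tilt [ 2.e-04  2.e-04 -1.e+00] q [0.07 0.03 1.77 0.   1.33 0.38] F [ 0.08 -0.72 -0.72] w 0.0881
shift [68.8  0.4 22.7] rz 0.001
```

View pics/c6.png

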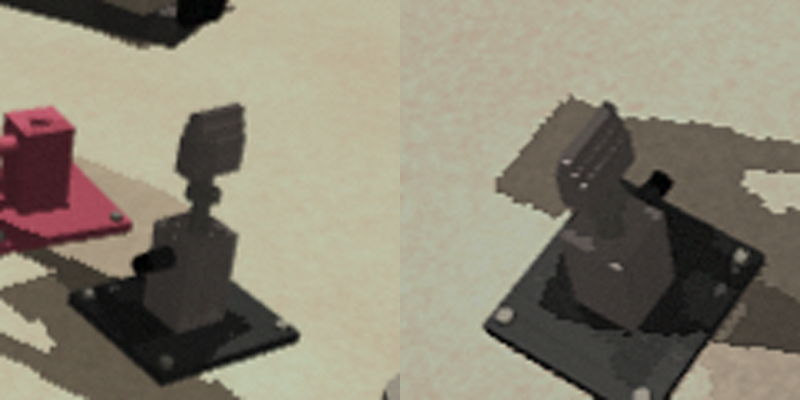

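```bash
python3 -c "
from station import *
print(sign_off())"
```

```text
the job is handed in; nothing more can be done
None
```

The wedge post is standing in the grey holder's bore, and I handed the job in at about 23 s of the 64 s. `sign_off` gives no verdict, so success is judged only from the checks below.

- **Insertion:** I gripped the wedge at its thick step and lifted it out of the rack's middle hole. I then slid the rod past the plunger at about 10 N and pressed gently.
- **Seating:** At the end the force rose from 15 to 21 N with no further travel, which I took as the seat's hard stop. I eased the push to about 6 N (tool rose about 0.2 mm), opened the gripper and backed away.
- **Fit:** From above, the wedge's faces are along 71.9° and the holder's plunger axis along about 71°. The wedge's top is within about 1.5 mm of the bore axis, so the lean is small. In the pictures the post stands upright.
- **Height:** The wedge's top at 0.1495 m puts the foot at about 0.0275 m, against 0.0271 m when pressed. That agrees within the 1 mm accuracy of the cameras.
- **Other posts:** The disc and ball posts are still in place in the rack. The robot touches nothing.

**Not fully confirmed:**
- The sliding force of about 10 N was higher than the stated 0 to 6 N, though pictures showed no slipping in the gripper.
- The side camera placed the wedge's top 2 mm off the block's centre, and some of its angle fits were 2 to 6° off. Those fits are coarser, and even these would be inside the limits.
- The seat's travel can't be seen directly; I inferred it from the force and height.

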